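Clear the tag off the index plunger and hold the plunger open

ROBOT

A 7-joint arm with a two-finger parallel gripper is mounted at the origin on the work surface. World frame = base frame: x ahead of the robot, y to its left, z up, the work surface at z = 0. Lengths are in m, angles in rad, forces in N, time in s.
With the tool pointing down it reaches from about 0.4 to 0.85 m from the base axis. Payload 10.4 kg.
Tool frame: the origin (TCP) lies at the very end of the fingers, on their centre line; the grasp point (between the pads) lies 19 mm behind it; z points along the fingers, y is the direction in which the jaws open and shut (so a half turn about z gives the same grasp; the last joint's range is limited). The gripper opens to 85 mm and grips with 20 to 120 N. Pads are 22 mm wide; open, the fingers measure 114 mm over their backs; the gripper's body (76 mm by 85 mm) begins 54 mm behind the grasp point. The pads swing forward as they close: fully open they stand 13 mm farther back than shut.
Start: joints at [1.26, 0.332, -0.065, 1.46, 0.022, 1.35, -0.088], TCP at [0.177, -0.599, 0.231] pointing down, gripper open.
Joint ranges: [-2.6, 2.6], [-0.5, 2.12], [-1.47, 1.34], [0.16, 2.42], [-1.27, 4.41], [0.06, 2.06], [-2.6, 2.6]. Speed limits (rad/s): [2.22, 2.22, 2.79, 2.79, 3.14, 3.14, 3.14].

INTERFACE

Orientations are given as a unit quaternion [x, y, z, w].
In Python, from workcell import manip gives the robot as it stands.
- The arm moves only by the tool arm_command, never from a script. Its arguments are lists of equal length, an entry for each row: "slide": the shift along the tool's x, y, z in mm, a list of three; "turn": the turn about the tool's z in degrees; "grip": the closure, from 0 (fully open) to 1 (shut). In form: {"slide": [[tx, ty, tz], ...], "turn": [turn, ...], "grip": [grip, ...]}. A call has 1 to 10 rows; each row shifts and turns the commanded pose from where the row before left it, along the tool's axes as they then stand; what a row does not reach is not made up. A row lasts 1/12 s, in which the tool goes at most 41.7 mm and 7.16 degrees, less where a joint would pass 70% of its speed; a pose out of reach is approached as far as the arm can. A call with a gripper value outside its range is refused whole. The fingers move at their own pace and stop on an object; "newtons" is the grip in N (left out, the last holds). Time passes only in rows, so rows that do not move let the fingers close. It gives the time, the measured TCP pose, the force and the opening at its end, in the units of the state.
- manip.get_obs(): the state, without advancing time (a new reading comes with each control period).
- manip.camera(name): name is "scene" or "top" or "wrist"; returns the picture (384x512x3 uint8, blue, green, red); there is no depth.
- manip.camera_info(name): a dict with "fx", "fy", "cx", "cy" (pixels), "dist_coeffs" ([k1, k2, p1, p2, k3] as OpenCV has them; the pictures are not rectified), "rvec" (rotation vector, rad) and "tvec" (3), from world to camera coordinates, as OpenCV has them. Camera axes: x right, y down, z forward; pixel columns grow to the right and rows downward; lengths in m; the calibration is good to about 2 mm. A picture is of the moment at which its call begins: read the wrist's pose just before it. camera_info takes no time and is no camera call; for the wrist camera it gives the pose at the moment of the call.
- manip.hand_in(): hands the job in, once; it reports no verdict.
Trained networks look in the newest picture that a camera, given by its name, has taken for a name from the list of things; names that differ only in an ending like _2 or _b are one class to them, and where a whole thing is asked for, a point or a joint stands for the part that bears it (a point fixed in the world has none). Each returns a list of dicts, best first, with "score" (0 to 1); they miss things now and then, are a little off and sometimes report something else, mostly with a low value. They report only what shows in the picture. A call takes as long as a camera call. They do not tell look-alikes from the thing itself.
- manip.cut_out(target, camera): "pixels" (384x512 bool, what is visible of it).
- manip.tip_of(target, camera): "xyz" ([x, y, z] in m, in the coordinates of the camera as it stood for that picture, good to about 4 mm: a listed point, or the origin of a listed thing).
The state is a dict: "clock": time; "joint_pos": joint angles; "joint_velocities": joint speeds; "tau": joint torques, N m; "position": TCP position; "ee_rot": TCP orientation; "ft_force": force on the tool from outside, world axes, zero at the start; "torque": the same for the moment, N m; "grip_width": opening from 0.0 (shut) to 1.0 (fully open).
Only numpy, scipy, OpenCV 4.12 (cv2) and the standard library are available. Lean on these libraries where they do the work, as an engineer would, in place of code of your own. Each camera call takes 0.05 s, during which the arm holds its last target.

TASK

On the sorting turntable, lift the wooden ring tag up and off the black plunger knob and set it down in the shallow square steel pan, standing flat on its ring. Then grip the plunger knob, pull it straight up to its stop and finish still gripping and holding it there, so that the pin stays clear of its hole and the turntable is free. Leave the other things on the bench where they are.

Things in the scene. Friction and masses are not known exactly. Their poses are not given: they have to be found in the camera images.
- plunger (a joint): travel of the sprung index plunger, m: 0 = pin seated in the turntable's hole, +0.020 = knob pulled straight up (vertical) to its stop. The pin tip reaches 10 mm into the hole when seated. A spring pulls it back down: about 9 N at the start of the travel, 15 N at the stop; it snaps back when let go.
- knob (a point): middle of the black round plunger knob (moves with it): the knob is 40 mm tall (20 mm above and below this point), 25 mm across at its foot, 27 mm in the middle, 30 mm at its top. When seated, this point is 150 mm above the bench. Axis vertical. Below the knob is a steel barrel 20 mm across, standing 26 mm high on a round grey boss 90 mm across whose top is 50 mm below this point when seated.
- seat (a point): mouth of the seat hole in the top of the turntable's disc, on the plunger's axis, 55 mm above the bench. The point has the fixed stand's axes: x level from the plunger to the turntable's centre 152 mm away, z up. The disc is 340 mm across, its top 55 mm above the bench, with a 210 mm bamboo tray of brown pods on it, all below 95 mm. An arm and post stand on the -x side, up to 100 mm above the bench.
- tag_ring (a point): centre of the loose light-wood tag's ring, half-way up the ring: outer diameter about 66 mm, bore about 45 mm, 12 mm high. z up, x points from the ring's centre to its upright plate. At the start the ring lies flat on the boss round the barrel, under the knob, which passes through the bore; plate direction is random. The tag weighs 80 to 170 g.
- tag_plate (a point): point for gripping the tag's upright plate: 48 mm from the ring's centre along the tag's x and 42 mm above the tag's underside. The plate is 10 mm thick (along the tag's y), 34 mm wide (along x) and stands from the tag's underside to 62 mm above it. Axes as tag_ring.
- pan: shallow square steel pan fixed on the bench, 200 x 200 mm outside, 20 mm high, wall 4 mm; origin at the centre of its underside, inner floor 4 mm above the bench. Stands to the left or the right of the turntable, a taller wooden crate of pods (70 mm high) of the same outline on the other side.
- mug: bystander: white mug, 90 mm high, origin under its centre
- jar: bystander: glass jar, 72 mm wide and 100 mm high, origin under its centre
- bowl: bystander: small blue bowl, 76 mm wide and 40 mm high, in front of the turntable, origin under its centre
- screwdriver: bystander: screwdriver lying on the bench, origin under its centre
- can: bystander: metal can, 66 mm wide and 90 mm high, origin under its centre
Things that resemble listed ones, but are neither listed nor needed, are in the scene too. Leave any purple or red look-alike of the part that bears tag_ring alone.

How it is judged:
On the way, in this order (a step that is already met when the one before it is completed fails the run):
1. the tag is lifted until its ring is above the plunger knob (z of tag_ring in the frame of seat above 0.11 m), for 0.05 s.
2. the tag stands flat in the pan, released and at rest (x of tag_ring in the frame of pan between -0.078 and 0.078 m and y of tag_ring in the frame of pan between -0.078 and 0.078 m and x of tag_plate in the frame of pan between -0.09 and 0.09 m and y of tag_plate in the frame of pan between -0.09 and 0.09 m and z of tag_ring in the frame of pan below 0.02 m and angle between tag_ring's own z axis and vertical below 0.15 rad and contact force between the fingers and tag below 0.1 N and linear speed of tag below 0.02 m/s), for 0.2 s.
3. the plunger is gripped and pulled up to its stop (value of joint plunger above 0.0165 m and contact force between the fingers and plunger above 3 N), for 0.3 s.
At the end, for the whole second after the job is handed in: Plunger up by over 16.5 of its 20 mm, still, gripped by the fingers (over 3 N); tag flat on its ring in the pan (tilt under 0.15 rad, ring centre within 78 mm and plate within 90 mm of the pan centre along each side), at rest, not touched by the fingers (all of step 2 and all of step 3 and velocity of joint plunger between -0.01 and 0.01 m/s); the arm keeps its last pose, push and grip.
It fails at once if the plunger is pulled while the tag is still round it (value of joint plunger above 0.012 m and horizontal distance between tag_ring and seat below 0.04 m and z of tag_ring in the frame of seat below 0.1 m).
It fails at once if a bystander (mug, jar, bowl, screwdriver or can) is moved by more than 40 mm (distance of any of mug, jar, bowl, screwdriver, can from where it was at the start of the episode above 0.04 m).
It also fails if it takes over 45 s, if anything falls off the work surface, if the arm or the gripper's body presses on something with over 40 N, if the wrist force passes 120 N, or if a joint passes its speed limit or range.

## Working session

There is one attempt and no reset: what is moved stays moved. The work goes in short steps, Python scripts to look and compute and a tool call to move; the robot and the scene stay as the last step left them, time stands still between calls to the robot, and variables do not carry over. Pictures are saved under pics/ and viewed, and the job is handed in when it is done.

Besides the shell and the picture viewer there is one more tool, called after ">>>" as name(argument=value, ...), one argument or row to a line, values as JSON. arm_command: Moves the arm, as the interface text tells. Its arguments: {"type":"object","properties":{"slide":{"type":"array","items":{"type":"array","items":{"type":"number"}}},"turn":{"type":"array","items":{"type":"number"}},"grip":{"type":"array","items":{"type":"number"}},"newtons":{"type":"number"}},"required":["slide","turn","grip"]}

```bash
mkdir -p pics; cat > h.py <<'E'
import numpy as np,cv2
from workcell import manip
from scipy.spatial.transform import Rotation as R
def info(n):
    i=manip.camera_info(n);K=np.array([[i['fx'],0,i['cx']],[0,i['fy'],i['cy']],[0,0,1.]])
    return K,np.array(i['dist_coeffs'],float),np.array(i['rvec'],float),np.array(i['tvec'],float)
def c2w(p,I):
    Rm=cv2.Rodrigues(I[2])[0];return Rm.T@(np.array(p)-I[3].ravel())
def proj(P,I):
    return cv2.projectPoints(np.array(P,float).reshape(-1,1,3),I[2],I[3],I[0],I[1])[0].reshape(-1,2)
def pix2z(uv,z,I):
    n=cv2.undistortPoints(np.array(uv,float).reshape(-1,1,2),I[0],I[1]).reshape(-1,2)
    Rm=cv2.Rodrigues(I[2])[0];C=-Rm.T@I[3].ravel()
    d=np.c_[n,np.ones(len(n))]@Rm
    return C+d*((z-C[2])/d[:,2])[:,None]
E
python3 - <<'E'
from h import *
o=manip.get_obs();print({k:np.round(v,3) for k,v in o.items()})
for c in ['scene','top']:
    I=info(c);im=manip.camera(c);cv2.imwrite(f'pics/{c}0.png',im)
    for t in ['knob','seat','tag_ring','tag_plate','pan']:
        for r in manip.tip_of(t,c)[:4]:
            w=c2w(r['xyz'],I);print(c,t,round(r['score'],2),w.round(3),proj(w,I).round(0))
E
```

```text
{'clock': np.float64(0.0), 'joint_pos': array([ 1.26 ,  0.333, -0.065,  1.461,  0.022,  1.35 , -0.088]), 'joint_velocities': array([ 0.001,  0.001, -0.   , -0.002, -0.001, -0.002, -0.001]), 'tau': array([-0.0000e+00, -6.2544e+01,  4.9000e-02, -3.9159e+01,  1.6000e-02,
        1.0000e-02,  0.0000e+00]), 'position': array([ 0.177, -0.599,  0.23 ]), 'ee_rot': array([ 0.99 ,  0.143, -0.   , -0.001]), 'ft_force': array([ 0.211,  0.028, -0.492]), 'torque': array([-0.02 ,  0.025,  0.021]), 'grip_width': np.float64(1.0)}
scene knob 0.65 [0.598 0.041 0.148] [[273. 179.]]
scene seat 0.7 [0.592 0.042 0.055] [[271. 199.]]
scene tag_ring 0.97 [ 0.575 -0.235  0.012] [[211. 265.]]
scene tag_ring 0.91 [ 0.725 -0.212  0.006] [[259. 288.]]
scene tag_ring 0.81 [0.739 0.334 0.007] [[352. 176.]]
scene tag_ring 0.72 [0.594 0.037 0.11 ] [[271. 188.]]
scene tag_plate 0.85 [ 0.756 -0.25   0.04 ] [[260. 298.]]
scene tag_plate 0.78 [0.761 0.375 0.041] [[365. 164.]]
scene tag_plate 0.71 [ 0.572 -0.282  0.045] [[198. 270.]]
scene tag_plate 0.67 [0.551 0.019 0.142] [[256. 178.]]
scene pan 0.83 [0.369 0.304 0.   ] [[261. 142.]]
top knob 0.66 [0.595 0.043 0.151] [[240. 177.]]
top seat 0.92 [0.599 0.043 0.054] [[241. 182.]]
top tag_ring 0.77 [ 0.727 -0.215  0.005] [[318. 147.]]
top tag_ring 0.69 [ 0.365  0.302 -0.002] [[162. 258.]]
top tag_ring 0.68 [0.595 0.039 0.1  ] [[242. 181.]]
top tag_ring 0.61 [ 0.573 -0.239  0.009] [[327. 192.]]
top tag_plate 0.81 [ 0.757 -0.248  0.042] [[329. 135.]]
top tag_plate 0.73 [0.553 0.022 0.146] [[247. 191.]]
top tag_plate 0.62 [0.767 0.372 0.038] [[141. 134.]]
top tag_plate 0.52 [ 0.571 -0.286  0.04 ] [[344. 190.]]
top pan 0.57 [0.366 0.3   0.001] [[163. 257.]]
```

View pics/scene0.png

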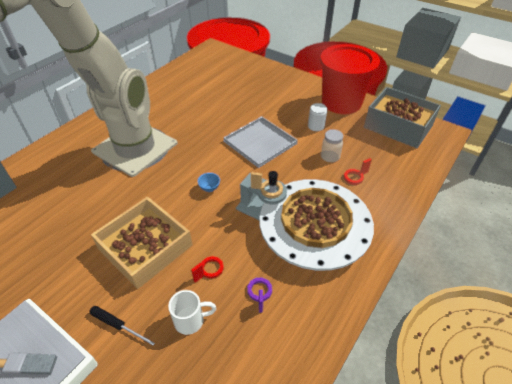

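View pics/top0.png

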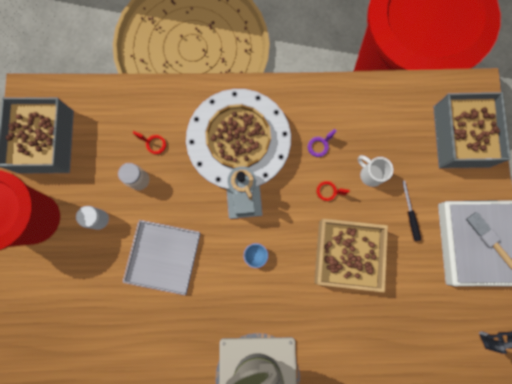

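```bash
python3 - <<'E'
import cv2,numpy as np
a=cv2.imread('pics/scene0.png')[140:230,220:340];b=cv2.imread('pics/top0.png')[140:230,190:310]
cv2.imwrite('pics/crop0.png',np.hstack([cv2.resize(x,None,fx=3.3,fy=3.3,interpolation=2) for x in (a,b)]))
E
```

```text
(no output)
```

View pics/crop0.png

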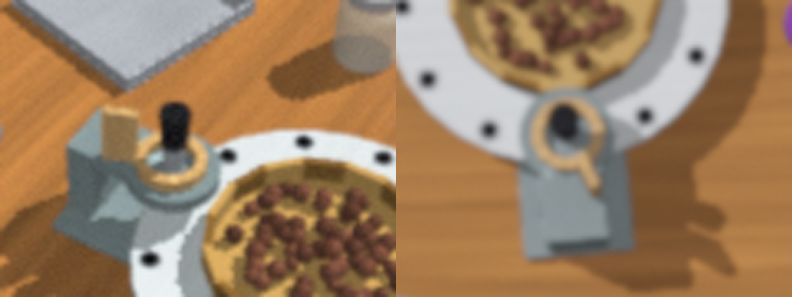

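The tag_ring candidates in the scene picture are red at (211,265), red at (352,176), purple at (259,288) and light wood at (271,188). The wooden one sits round the black knob at (273,179), and the crop confirms it: wood ring on the grey boss, plate towards the robot. The pan is at top (162,258), on the left.

I'll move above the tag first.

>>> arm_command(
  slide=[
    [27, -24, -7],
    [27, -24, -7],
    [27, -24, -7],
    [27, -24, -7],
    [27, -24, -7],
    [27, -24, -7],
    [27, -24, -7],
    [27, -24, -7],
    [27, -24, -7],
    [27, -24, -7],
  ],
  turn=[0, 0, 0, 0, 0, 0, 0, 0, 0, 0],
  grip=[0, 0, 0, 0, 0, 0, 0, 0, 0, 0],
  newtons=90,
)

```text
clock: 1.43
position: [0.3688, -0.2909, 0.3019]
ee_rot: [0.99, 0.143, 0.0, 0.0]
ft_force: [0.1, 0.1, -0.1]
grip_width: 0.997
```

>>> arm_command(
  slide=[
    [27, -24, 0],
    [27, -24, 0],
    [27, -24, 0],
    [27, -24, 0],
    [27, -24, 0],
    [27, -24, 0],
    [27, -24, 0],
    [20, -20, 0],
    [10, -10, 0],
    [0, 0, 0],
  ],
  turn=[0, 0, 0, 0, 0, 0, 0, 0, -3, -3],
  grip=[0, 0, 0, 0, 0, 0, 0, 0, 0, 0],
)

```text
clock: 2.27
position: [0.5229, -0.0368, 0.3013]
ee_rot: [0.98, 0.199, 0.0, -0.001]
ft_force: [-1.2, -0.2, 1.0]
grip_width: 1.001
```

```bash
cat > look.py <<'E'
from h import *
import sys
tag=sys.argv[1]
o=manip.get_obs();print(o['clock'],o['position'].round(4),o['ee_rot'].round(4),o['ft_force'].round(2),o['grip_width'])
for c in ['wrist','top','scene']:
    I=info(c);im=manip.camera(c);cv2.imwrite(f'pics/{c}{tag}.png',im)
    for t in sys.argv[2:]:
        for r in manip.tip_of(t,c)[:4]:
            w=c2w(r['xyz'],I);print(c,t,round(r['score'],2),w.round(4),proj(w,I).round(0))
E
python3 look.py 1 knob tag_ring tag_plate
```

```text
2.2667 [ 0.5229 -0.0368  0.3013] [ 9.799e-01  1.994e-01  3.000e-04 -6.000e-04] [-1.19 -0.23  0.96] 1.000854912417709
wrist knob 0.86 [0.5923 0.0419 0.1536] [[209.  71.]]
wrist tag_ring 0.88 [ 0.7293 -0.2111  0.005 ] [[445.  62.]]
wrist tag_ring 0.85 [ 0.5731 -0.2373  0.0056] [[404. 176.]]
wrist tag_plate 0.92 [ 0.5688 -0.2855  0.0395] [[443. 198.]]
wrist tag_plate 0.67 [ 0.7542 -0.2532  0.044 ] [[503.  53.]]
wrist tag_plate 0.64 [0.552  0.0229 0.1423] [[215. 122.]]
top knob 0.39 [0.5931 0.0435 0.152 ] [[240. 177.]]
top tag_ring 0.64 [0.5972 0.0435 0.1029] [[240. 180.]]
top tag_ring 0.62 [0.7447 0.3311 0.0096] [[156. 144.]]
top tag_ring 0.56 [ 0.7276 -0.2133  0.0039] [[317. 147.]]
top tag_ring 0.52 [ 0.5742 -0.2375  0.0096] [[327. 191.]]
top tag_plate 0.69 [0.766  0.3758 0.0398] [[140. 135.]]
top tag_plate 0.66 [ 0.57   -0.2858  0.0373] [[343. 191.]]
top tag_plate 0.49 [0.5478 0.0192 0.145 ] [[248. 193.]]
top tag_plate 0.48 [ 0.7574 -0.2514  0.0428] [[330. 135.]]
scene knob 0.68 [0.5928 0.0399 0.1485] [[272. 178.]]
scene knob 0.5 [0.3653 0.0006 0.0004] [[209. 188.]]
scene tag_ring 0.85 [0.7455 0.333  0.0085] [[354. 176.]]
scene tag_ring 0.71 [ 0.5752 -0.233   0.0106] [[212. 265.]]
scene tag_ring 0.65 [0.5957 0.0388 0.106 ] [[272. 189.]]
scene tag_ring 0.57 [ 0.7266 -0.214   0.0059] [[259. 289.]]
scene tag_plate 0.87 [0.5515 0.0192 0.1408] [[256. 179.]]
scene tag_plate 0.77 [0.7626 0.3785 0.0403] [[366. 164.]]
scene tag_plate 0.67 [ 0.7583 -0.2515  0.0421] [[260. 299.]]
scene tag_plate 0.63 [ 0.5718 -0.2808  0.0431] [[199. 270.]]
```

View pics/wrist1.png

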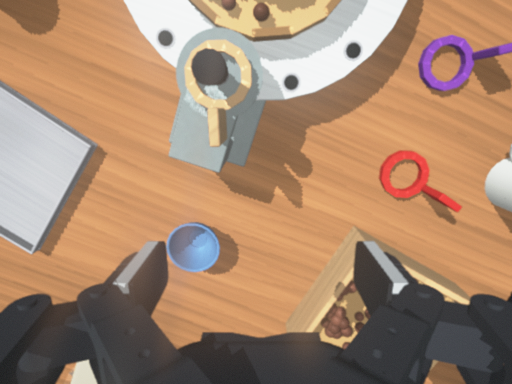

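The wrist picture shows the wooden ring at (218,75) round the knob and its plate running down to (215,143). I'll measure the plate's direction from an enlarged crop.

```bash
python3 - <<'E'
from h import *
a=cv2.imread('pics/wrist1.png')[25:155,170:270]
cv2.imwrite('pics/crop1.png',cv2.resize(a,None,fx=4.5,fy=4.5,interpolation=2))
I=info('wrist')
np.save('I1.npy',np.array(I,dtype=object),allow_pickle=True)
# model predictions
for ring,ang in [((.595,.041),-157),((.595,.041),-152),((.595,.041),-162)]:
    t=np.radians(ang);x=np.array([np.cos(t),np.sin(t)]);y=np.array([-x[1],x[0]]);
    P=[[*(np.array(ring)+a*x+b*y),.162] for a in(31,65) for b in(-5,5) for a,b in[(a/1e3,b/1e3)]]
    print(ang,proj(P,I).round(0).tolist())
print(pix2z([[213,124]],.162,I))
E
```

```text
-157 [[201.0, 103.0], [211.0, 65.0], [203.0, 142.0], [211.0, 65.0]]
-152 [[204.0, 103.0], [211.0, 64.0], [209.0, 142.0], [211.0, 64.0]]
-162 [[198.0, 102.0], [211.0, 65.0], [197.0, 142.0], [211.0, 65.0]]
[[0.55170893 0.01749192 0.162     ]]
```

View pics/crop1.png

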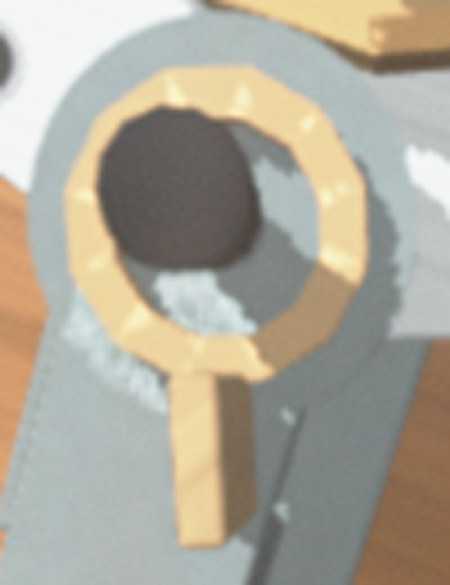

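```bash
python3 - <<'E'
from h import *
I=info('wrist')
p=pix2z([[207.8,108.3],[218.2,108.3],[210,146.1],[219.6,145.7]],.162,I)
i=(p[0]+p[1])/2;o=(p[2]+p[3])/2;d=o-i
print(p.round(4),i,o,(i+o)/2,np.linalg.norm(d),np.degrees(np.arctan2(d[1],d[0])))
r=pix2z([[217.8,75]],.112,I)[0];print(r);c=(i+o)/2-r;print(np.hypot(c[0],c[1]),np.degrees(np.arctan2(c[1],c[0])))
o=manip.get_obs();M=R.from_quat(o['ee_rot']).as_matrix();print(M.round(3))
E
```

```text
[[0.5626 0.0263 0.162 ]
 [0.566  0.018  0.162 ]
 [0.5324 0.0132 0.162 ]
 [0.5361 0.0054 0.162 ]] [0.56428406 0.02213911 0.162     ] [0.53424963 0.00933424 0.162     ] [0.54926684 0.01573668 0.162     ] 0.03265014387124385 -156.9095270311039
[0.59290629 0.0354027  0.112     ]
0.04786599521298438 -155.74138846528066
[[ 0.924  0.382  0.   ]
 [ 0.382 -0.924 -0.   ]
 [ 0.     0.    -1.   ]]
```

>>> arm_command(
  slide=[
    [23, -20, 0],
    [23, -20, 0],
    [0, 0, 30],
    [0, 0, 30],
    [0, 0, 30],
    [0, 0, 10],
    [0, 0, 0],
  ],
  turn=[-1, 0, 0, 0, 0, 0, 0],
  grip=[0, 0, 0, 0, 0, 0, 0],
)

```text
clock: 3.45
position: [0.5473, 0.0139, 0.1991]
ee_rot: [0.979, 0.203, -0.002, -0.0]
ft_force: [0.4, -0.4, 0.1]
grip_width: 0.998
```

```bash
python3 look.py 2 knob tag_ring tag_plate | grep -v "0\.7[0-9]* *-\|0\.57.. -0" 
```

```text
3.45 [0.5473 0.0139 0.1991] [ 9.791e-01  2.035e-01 -2.100e-03 -5.000e-04] [ 0.44 -0.35  0.13] 0.9975795445305934
wrist knob 0.64 [0.5915 0.0454 0.1546] [[243. 128.]]
wrist tag_ring 0.41 [ 0.3712  0.0004 -0.0007] [[215. 297.]]
wrist tag_plate 0.56 [0.5507 0.0217 0.1368] [[253. 196.]]
top tag_ring 0.7 [0.7432 0.3315 0.0073] [[156. 144.]]
top tag_plate 0.84 [0.7666 0.3794 0.0416] [[138. 134.]]
scene knob 0.6 [0.5966 0.0412 0.1454] [[273. 179.]]
scene knob 0.37 [0.5918 0.0375 0.1068] [[271. 188.]]
scene tag_ring 0.92 [0.5933 0.0367 0.1095] [[271. 188.]]
scene tag_ring 0.61 [0.7441 0.3349 0.008 ] [[354. 176.]]
scene tag_plate 0.8 [0.552  0.0198 0.1432] [[257. 178.]]
scene tag_plate 0.76 [0.7621 0.3738 0.0409] [[365. 165.]]
```

View pics/wrist2.png

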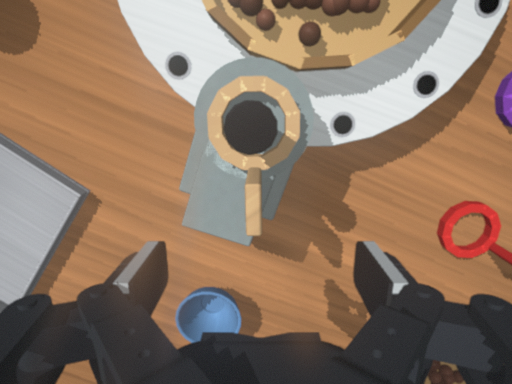

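```bash
python3 - <<'E'
from h import *
I=info('wrist');o=manip.get_obs();M=R.from_quat(o['ee_rot']).as_matrix();P=o['position'];print(P.round(4))
p=pix2z([[247,169],[260,169],[247.5,234.5],[261,234.5]],.162,I);print(p.round(4),p.mean(0).round(4))
e=p.mean(0)-P;print('tool off',(M.T@e).round(4)); d=(p[2]+p[3]-p[0]-p[1]);d=M.T@d;print('ang in tool',np.degrees(np.arctan2(d[1],-d[0])))
k=pix2z([[249.5,127]],.170,I)[0];r=pix2z([[254,123]],.112,I)[0];print('knob',k,'ring',r, 'ring-knob tool',M.T@(r-k))
E
```

```text
[0.5488 0.0143 0.2015]
[[0.5728 0.0341 0.162 ]
 [0.5759 0.0271 0.162 ]
 [0.5345 0.0176 0.162 ]
 [0.5379 0.0099 0.162 ]] [0.5553 0.0222 0.162 ]
tool off [ 0.0091 -0.0047  0.0395]
ang in tool 0.33890266434111915
knob [0.59642724 0.04222655 0.17      ] ring [0.59578486 0.04054249 0.112     ] ring-knob tool [-0.00127831  0.00127256  0.05799996]
```

The wrist picture shows the knob at (249,127), well centred in the ring, and the plate at (254,200). The plate is about 5 mm ahead of and 4.5 mm to the -y side of the tool. I'll go down and grip it.

>>> arm_command(
  slide=[
    [5, -4, 26],
    [0, 0, 26],
    [0, 0, 20],
    [0, 0, 6],
    [0, 0, 0],
    [0, 0, 0],
    [0, 0, 0],
    [0, 0, 0],
    [0, 0, 0],
    [0, 0, 0],
  ],
  turn=[0, 0, 0, 0, 0, 0, 0, 0, 0, 0],
  grip=[0, 0, 0, 0, 0, 1, 1, 1, 1, 1],
  newtons=100,
)

```text
clock: 4.88
position: [0.5521, 0.0199, 0.124]
ee_rot: [0.979, 0.204, 0.001, 0.0]
ft_force: [0.1, 0.2, -0.0]
grip_width: 0.302
```

>>> arm_command(
  slide=[
    [0, 0, 0],
    [0, 0, 0],
    [0, 0, 0],
  ],
  turn=[0, 0, 0],
  grip=[1, 1, 1],
)

```text
clock: 5.13
position: [0.552, 0.0199, 0.1238]
ee_rot: [0.979, 0.204, 0.0, 0.0]
ft_force: [-1.8, -0.9, 4.3]
grip_width: 0.1
```

```bash
python3 look.py 3 knob tag_ring tag_plate | grep -v "0\.7[0-9]* *-\|0\.57.. -0" 
```

```text
5.1333 [0.552  0.0199 0.1238] [9.791e-01 2.035e-01 4.000e-04 2.000e-04] [-1.78 -0.94  4.26] 0.10021343099494609
wrist knob 0.68 [0.5933 0.0421 0.154 ] [[252. 162.]]
wrist tag_ring 0.65 [0.5932 0.0432 0.1505] [[249. 160.]]
wrist tag_ring 0.46 [0.5531 0.0189 0.1384] [[265. 257.]]
wrist tag_plate 0.94 [0.55   0.0225 0.1387] [[255. 261.]]
top tag_ring 0.66 [0.7447 0.3308 0.0081] [[156. 144.]]
top tag_plate 0.82 [0.7659 0.3765 0.039 ] [[139. 135.]]
top tag_plate 0.8 [ 0.5699 -0.2854  0.0353] [[343. 191.]]
scene knob 0.45 [0.5933 0.0409 0.146 ] [[272. 179.]]
scene tag_ring 0.6 [0.5938 0.0388 0.1114] [[271. 187.]]
scene tag_ring 0.53 [0.7439 0.3338 0.0083] [[354. 176.]]
scene tag_plate 0.88 [ 0.5694 -0.2791  0.041 ] [[198. 269.]]
scene tag_plate 0.77 [0.5526 0.0216 0.146 ] [[257. 177.]]
scene tag_plate 0.61 [0.7595 0.373  0.0432] [[365. 164.]]
```

View pics/wrist3.png

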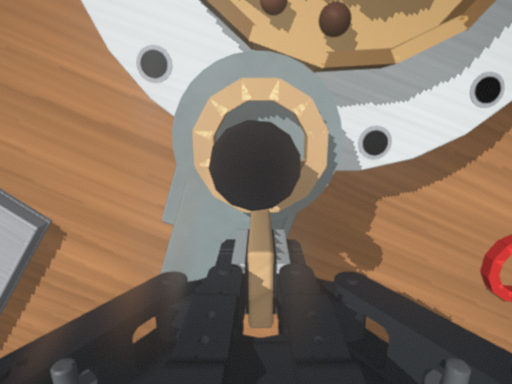

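The wrist picture shows the plate clamped at (260,270) and the ring at (260,145) round the knob. I'll check the centring before lifting.

```bash
python3 - <<'E'
from h import *
I=info('wrist');o=manip.get_obs();M=R.from_quat(o['ee_rot']).as_matrix();print(o['position'],o['grip_width'],o['ft_force'])
r=pix2z([[260,145]],.112,I)[0];k=pix2z([[254.5,165]],.170,I)[0];print(r,k,'ring-knob in tool',M.T@(r-k))
print('ring from geometry',o['position']+.048*M[:,0])
E
```

```text
[0.55201714 0.01990174 0.12378858] 0.1036321739153723 [-0.62669012  0.07683042  4.62957585]
[0.59527288 0.03972275 0.112     ] [0.59567647 0.04168098 0.17      ] ring-knob in tool [-0.00118558  0.00160621  0.0580001 ]
ring from geometry [0.5960404  0.03903161 0.12381754]
```

>>> arm_command(
  slide=[
    [0, -1.5, -5],
    [0, 0, -10],
    [0, 0, -12],
    [0, 0, -12],
    [0, 0, -12],
    [0, 0, 0],
  ],
  turn=[0, 0, 0, 0, 0, 0],
  grip=[1, 1, 1, 1, 1, 1],
)

```text
clock: 6.23
position: [0.5526, 0.0215, 0.1777]
ee_rot: [0.979, 0.204, 0.002, 0.001]
ft_force: [0.8, 0.4, -0.9]
grip_width: 0.107
```

```bash
python3 look.py 4 tag_ring | grep "scene\|^[0-9]"; python3 -c "
import cv2,numpy as np
a=cv2.imread('pics/scene4.png')[120:240,200:350]
b=cv2.imread('pics/wrist4.png')
cv2.imwrite('pics/c4.png',np.hstack([cv2.resize(a,(400,320)),cv2.resize(b,(400,320))]))"
```

```text
6.2333 [0.5526 0.0215 0.1777] [9.791e-01 2.035e-01 2.100e-03 6.000e-04] [ 0.83  0.38 -0.94] 0.10704152800258293
scene tag_ring 0.78 [0.5941 0.0346 0.1621] [[271. 176.]]
scene tag_ring 0.72 [ 0.5766 -0.2358  0.0096] [[212. 266.]]
scene tag_ring 0.72 [ 0.7253 -0.2105  0.0063] [[259. 287.]]
scene tag_ring 0.67 [0.7432 0.3322 0.0058] [[353. 177.]]
```

View pics/c4.png

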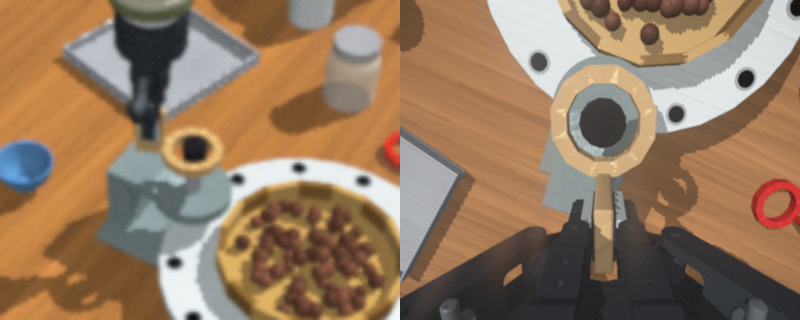

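The scene view shows the ring level, with the knob in its middle and no side force. I'll lift clear and measure the pan.

>>> arm_command(
  slide=[
    [0, 0, -12],
    [0, 0, -18],
    [0, 0, -22],
    [0, 0, -22],
    [0, 0, -10],
    [0, 0, 0],
  ],
  turn=[0, 0, 0, 0, 0, 0],
  grip=[1, 1, 1, 1, 1, 1],
)

```text
clock: 7.03
position: [0.5522, 0.0216, 0.261]
ee_rot: [0.979, 0.204, 0.002, 0.0]
ft_force: [-0.1, -0.1, -1.3]
grip_width: 0.107
```

```bash
python3 look.py 5 tag_ring tag_plate pan ; python3 - <<'E'
from h import *
I=info('top');m=manip.cut_out('pan','top')[0]['pixels'].astype(np.uint8)
c=max(cv2.findContours(m,0,1)[0],key=cv2.contourArea)
w=pix2z(c.reshape(-1,2),.02,I)[:,:2]
print(cv2.minAreaRect((w*1000).astype(np.float32)))
E
python3 -c "
import cv2,numpy as np
a=cv2.imread('pics/scene5.png')[100:240,200:375]
b=cv2.imread('pics/wrist5.png')
cv2.imwrite('pics/c5.png',np.hstack([cv2.resize(a,(400,320)),cv2.resize(b,(400,320))]))"
```

```text
7.0333 [0.5522 0.0216 0.261 ] [9.791e-01 2.036e-01 1.900e-03 5.000e-04] [-0.07 -0.13 -1.31] 0.1065088226827834
wrist tag_ring 0.66 [ 0.5738 -0.2363  0.0066] [[441. 220.]]
wrist tag_ring 0.62 [ 0.7287 -0.2125  0.0036] [[489. 105.]]
wrist tag_plate 0.64 [0.551  0.0251 0.2777] [[254. 260.]]
wrist tag_plate 0.62 [ 0.5634 -0.2869  0.0389] [[483. 250.]]
wrist pan 0.9 [0.3666 0.299  0.0046] [[ 18. 203.]]
top tag_ring 0.55 [ 0.5734 -0.2379  0.0053] [[327. 192.]]
top tag_ring 0.55 [0.7457 0.3357 0.0097] [[154. 143.]]
top tag_plate 0.81 [ 0.5698 -0.282   0.0374] [[342. 191.]]
top tag_plate 0.53 [ 0.7593 -0.2489  0.0413] [[329. 134.]]
top tag_plate 0.51 [0.766  0.3731 0.0431] [[140. 134.]]
top pan 0.62 [ 3.668e-01  3.030e-01 -3.000e-04] [[162. 257.]]
scene tag_ring 0.81 [ 0.5782 -0.2365  0.0103] [[212. 266.]]
scene tag_ring 0.56 [ 0.7231 -0.2099  0.0075] [[259. 287.]]
scene tag_ring 0.56 [0.7444 0.336  0.0059] [[354. 176.]]
scene tag_ring 0.55 [0.5909 0.0358 0.242 ] [[271. 156.]]
scene tag_plate 0.86 [ 0.5705 -0.2793  0.0438] [[199. 269.]]
scene tag_plate 0.85 [ 0.7556 -0.2506  0.0389] [[260. 299.]]
scene tag_plate 0.8 [0.7609 0.376  0.043 ] [[365. 164.]]
scene tag_plate 0.72 [0.5516 0.0191 0.2801] [[256. 143.]]
scene pan 0.77 [ 0.367   0.3047 -0.0006] [[260. 142.]]
((369.2845458984375, 298.857177734375), (204.4759063720703, 198.52809143066406), 77.67062377929688)
```

View pics/c5.png

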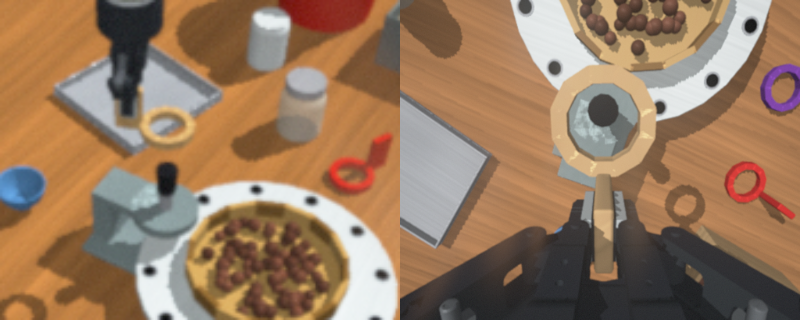

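The ring is level and clear of the knob. I'll carry it over to the pan.

>>> arm_command(
  slide=[
    [-5, -20, 0],
    [-8, -34, 0],
    [-9, -36, 0],
    [-9, -36, 0],
    [-9, -36, 0],
    [-9, -36, 0],
    [-9, -36, 0],
    [-9, -36, 0],
    [-8, -34, 0],
    [-7, -26, 0],
  ],
  turn=[0, 0, 0, 0, 0, 0, 0, 0, 0, 0],
  grip=[1, 1, 1, 1, 1, 1, 1, 1, 1, 1],
)

```text
clock: 8.52
position: [0.3422, 0.2936, 0.2586]
ee_rot: [0.979, 0.205, 0.001, 0.0]
ft_force: [0.5, 1.2, -1.1]
grip_width: 0.108
```

>>> arm_command(
  slide=[
    [0, 0, 20],
    [0, 0, 36],
    [0, 0, 36],
    [0, 0, 36],
    [0, 0, 30],
    [0, 0, 22],
    [0, 0, 12],
    [0, 0, 0],
  ],
  turn=[0, 0, 0, 0, 0, 0, 0, 0],
  grip=[1, 1, 1, 1, 1, 1, 1, 1],
)

```text
clock: 9.18
position: [0.3429, 0.2903, 0.064]
ee_rot: [0.979, 0.204, -0.002, 0.0]
ft_force: [-1.2, -0.4, -0.5]
grip_width: 0.103
```

```bash
python3 look.py 6 tag_ring tag_plate pan |grep " 0.[34]....* 0\.[23]\|pan\|^[0-9]"; python3 -c "
import cv2,numpy as np
a=cv2.imread('pics/scene6.png')[60:200,180:355]
b=cv2.imread('pics/wrist6.png')
cv2.imwrite('pics/c6.png',np.hstack([cv2.resize(a,(400,320)),cv2.resize(b,(400,320))]))"
```

```text
9.1833 [0.3429 0.2903 0.064 ] [ 9.790e-01  2.038e-01 -2.100e-03  4.000e-04] [-1.23 -0.39 -0.54] 0.10279067452269744
wrist pan 0.97 [0.3682 0.3028 0.004 ] [[259. 165.]]
top tag_ring 0.47 [0.3857 0.3114 0.047 ] [[155. 251.]]
top pan 0.7 [ 0.3653  0.3022 -0.002 ] [[162. 258.]]
scene pan 0.9 [ 3.666e-01  3.047e-01 -3.000e-04] [[260. 141.]]
```

View pics/c6.png

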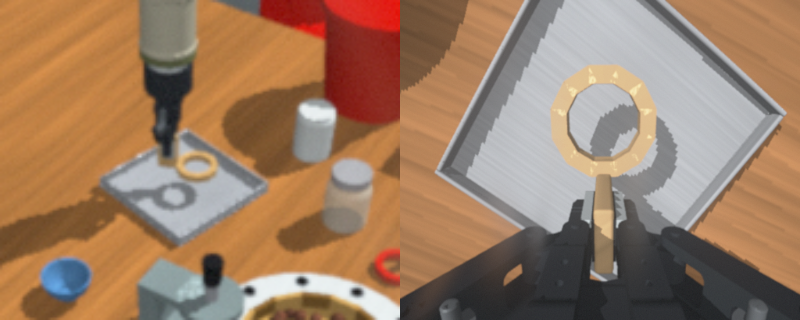

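The tag is over the pan's middle, level, with its ring at (603,120) in the right half of the picture. I'll lower it slowly.

>>> arm_command(
  slide=[
    [0, 0, 10],
    [0, 0, 10],
    [0, 0, 8],
    [0, 0, 4],
    [0, 0, 0],
    [0, 0, 0],
    [0, 0, 0],
  ],
  turn=[0, 0, 0, 0, 0, 0, 0],
  grip=[1, 1, 1, 1, 1, 1, 1],
)

```text
clock: 10.37
position: [0.3444, 0.2915, 0.0344]
ee_rot: [0.979, 0.204, 0.0, -0.0]
ft_force: [0.2, 0.2, -1.1]
grip_width: 0.104
```

>>> arm_command(
  slide=[
    [0, 0, 3],
    [0, 0, 2],
    [0, 0, 1],
    [0, 0, 0],
    [0, 0, 0],
  ],
  turn=[0, 0, 0, 0, 0],
  grip=[1, 1, 1, 1, 1],
)

```text
clock: 10.78
position: [0.3444, 0.2912, 0.0283]
ee_rot: [0.979, 0.204, -0.0, 0.0]
ft_force: [0.0, 0.4, -0.7]
grip_width: 0.104
```

>>> arm_command(
  slide=[
    [0, 0, 1],
    [0, 0, 0],
    [0, 0, 0],
  ],
  turn=[0, 0, 0],
  grip=[1, 1, 1],
)

```text
clock: 11.03
position: [0.3446, 0.2914, 0.0277]
ee_rot: [0.979, 0.204, 0.0, 0.0]
ft_force: [-0.9, -2.0, 7.1]
grip_width: 0.102
```

It has touched the pan floor (7 N). I'll release it and rise.

>>> arm_command(
  slide=[
    [0, 0, 0],
    [0, 0, 0],
    [0, 0, 0],
    [0, 0, 0],
    [0, 0, 0],
    [0, 0, 0],
    [0, 0, -10],
    [0, 0, -30],
    [0, 0, -38],
    [0, 0, -38],
  ],
  turn=[0, 0, 0, 0, 0, 0, 0, 0, 0, 0],
  grip=[0, 0, 0, 0, 0, 0, 0, 0, 0, 0],
)

```text
clock: 11.87
position: [0.3432, 0.2915, 0.1448]
ee_rot: [0.979, 0.204, -0.001, -0.0]
ft_force: [0.8, -0.3, 1.4]
grip_width: 0.999
```

>>> arm_command(
  slide=[
    [0, 0, -38],
    [0, 0, -38],
    [0, 0, -25],
    [0, 0, 0],
  ],
  turn=[0, 0, 0, 0],
  grip=[0, 0, 0, 0],
)

```text
clock: 12.2
position: [0.3457, 0.2932, 0.2499]
ee_rot: [0.979, 0.204, 0.004, -0.001]
ft_force: [0.5, 0.8, -1.1]
grip_width: 1.001
```

```bash
python3 look.py 7 tag_ring tag_plate pan knob|grep " 0.[34]....* 0\.[23]\|pan\|^[0-9]\|knob"; python3 -c "
import cv2,numpy as np
a=cv2.imread('pics/scene7.png')[60:200,180:355]
b=cv2.imread('pics/wrist7.png')
cv2.imwrite('pics/c7.png',np.hstack([cv2.resize(a,(400,320)),cv2.resize(b,(400,320))]))"
```

```text
12.2 [0.3457 0.2932 0.2499] [ 9.790e-01  2.039e-01  3.900e-03 -6.000e-04] [ 0.54  0.76 -1.14] 1.0014806203235609
wrist pan 0.93 [0.3689 0.2986 0.0012] [[265. 142.]]
top pan 0.75 [ 0.3673  0.2997 -0.0024] [[163. 257.]]
top knob 0.56 [0.5952 0.044  0.1545] [[239. 177.]]
top knob 0.24 [ 0.3696 -0.0011  0.0019] [[256. 255.]]
scene tag_ring 0.49 [0.3876 0.3045 0.0135] [[265. 141.]]
scene pan 0.96 [ 0.3664  0.3018 -0.004 ] [[260. 143.]]
scene pan 0.6 [0.4906 0.5106 0.0011] [[315. 126.]]
scene knob 0.42 [0.5949 0.0417 0.147 ] [[273. 179.]]
```

View pics/c7.png

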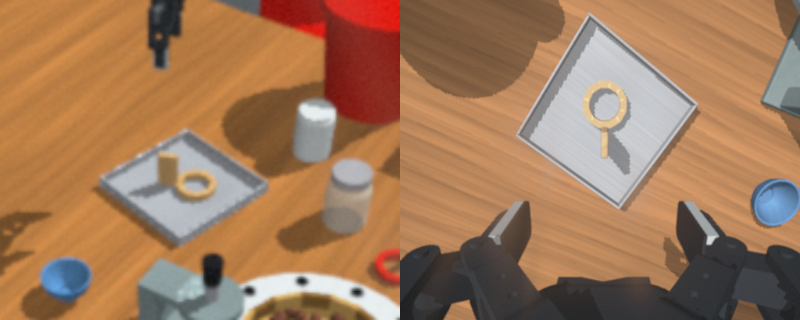

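The tag stands flat in the middle of the pan, released. Next is the knob.

>>> arm_command(
  slide=[
    [8, 20, 0],
    [14, 36, 0],
    [14, 36, 0],
    [14, 36, 0],
    [14, 36, 0],
    [14, 36, 0],
    [14, 36, 0],
    [14, 36, 0],
    [14, 34, 0],
    [10, 23, 0],
  ],
  turn=[0, 0, 0, 0, 0, 0, 0, 0, 0, 0],
  grip=[0, 0, 0, 0, 0, 0, 0, 0, 0, 0],
)

```text
clock: 13.78
position: [0.5967, 0.0374, 0.2435]
ee_rot: [0.979, 0.202, -0.0, 0.0]
ft_force: [0.0, -0.5, 0.1]
grip_width: 1.003
```

>>> arm_command(
  slide=[
    [0, 0, 10],
    [0, 0, 0],
    [0, 0, 0],
  ],
  turn=[0, 0, 0],
  grip=[0, 0, 0],
)

```text
clock: 14.03
position: [0.594, 0.0422, 0.2337]
ee_rot: [0.979, 0.204, -0.001, -0.0]
ft_force: [-0.4, 1.1, 0.4]
grip_width: 0.998
```

```bash
python3 look.py 8 knob tag_ring |grep "knob\|^[0-9]\| 0.[34]....* 0\.[23]"; python3 -c "
from h import *
I=info('wrist');o=manip.get_obs();P=o['position'];print(P,proj([P,[P[0],P[1],.17],[.595,.042,.17]],I))"
```

```text
14.0333 [0.594  0.0422 0.2337] [ 9.79e-01  2.04e-01 -7.00e-04 -5.00e-04] [-0.36  1.15  0.44] 0.9978246157193826
wrist knob 0.74 [0.5922 0.0435 0.1532] [[259. 199.]]
top knob 0.61 [0.3876 0.3097 0.0075] [[159. 251.]]
scene knob 0.43 [0.597  0.0432 0.1505] [[273. 178.]]
scene tag_ring 0.47 [0.3853 0.3088 0.0142] [[265. 140.]]
[0.59467526 0.04149952 0.23457628] [[261.85764997 244.59052127]
 [261.44772777 204.23984322]
 [260.9722603  203.55452928]]
```

View pics/wrist8.png

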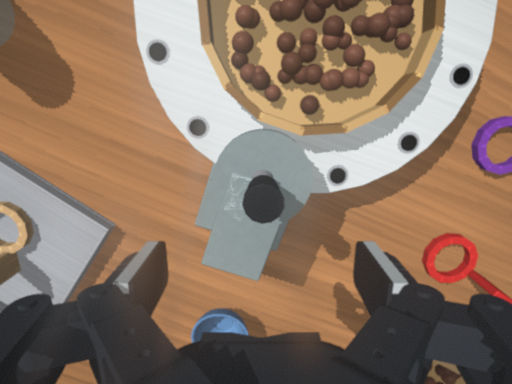

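The knob's top is at (264,200), within about 2 mm of the tool axis. I'll go down and grip it.

>>> arm_command(
  slide=[
    [1.5, 1, 20],
    [0, 0, 34],
    [0, 0, 30],
    [0, 0, 17],
    [0, 0, 6],
    [0, 0, 0],
    [0, 0, 0],
  ],
  turn=[0, 0, 0, 0, 0, 0, 0],
  grip=[0, 0, 0, 0, 0, 0, 0],
  newtons=90,
)

```text
clock: 15.07
position: [0.597, 0.0412, 0.1284]
ee_rot: [0.979, 0.204, 0.001, 0.0]
ft_force: [-0.5, -0.9, 1.1]
grip_width: 1.005
```

>>> arm_command(
  slide=[
    [0, 0, 0],
    [0, 0, 0],
    [0, 0, 0],
    [0, 0, 0],
    [0, 0, 0],
    [0, 0, 0],
    [0, 0, 0],
  ],
  turn=[0, 0, 0, 0, 0, 0, 0],
  grip=[1, 1, 1, 1, 1, 1, 1],
)

```text
clock: 15.65
position: [0.5966, 0.0413, 0.1281]
ee_rot: [0.979, 0.204, 0.0, 0.0]
ft_force: [-1.8, 0.5, 5.5]
grip_width: 0.313
```

```bash
python3 look.py 9 knob |grep "knob\|^[0-9]"; python3 -c "
import cv2,numpy as np
a=cv2.imread('pics/scene9.png')[110:250,200:375]
b=cv2.imread('pics/wrist9.png')
cv2.imwrite('pics/c9.png',np.hstack([cv2.resize(a,(400,320)),cv2.resize(b,(400,320))]))"
```

```text
15.65 [0.5966 0.0413 0.1281] [9.790e-01 2.036e-01 3.000e-04 1.000e-04] [-1.83  0.49  5.51] 0.3128540293993035
wrist knob 0.89 [0.5928 0.0432 0.1531] [[254. 276.]]
top knob 0.18 [0.3892 0.309  0.0032] [[160. 250.]]
scene knob 0.16 [ 0.5055 -0.5043 -0.0007] [[123. 327.]]
```

View pics/c9.png

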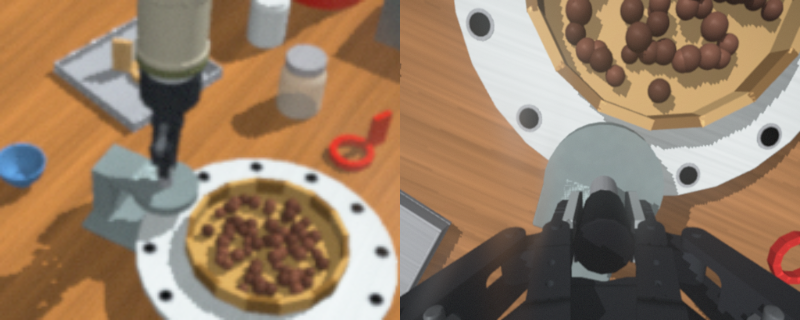

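The knob is gripped: the opening is 0.313 × 85 = 26.6 mm, which matches its 27 mm middle. I'll pull up in small steps.

>>> arm_command(
  slide=[
    [0, 0, -2],
    [0, 0, -3],
    [0, 0, -3],
    [0, 0, -3],
    [0, 0, -3],
    [0, 0, 0],
    [0, 0, 0],
  ],
  turn=[0, 0, 0, 0, 0, 0, 0],
  grip=[1, 1, 1, 1, 1, 1, 1],
)

```text
clock: 16.53
position: [0.5965, 0.0413, 0.1401]
ee_rot: [0.979, 0.204, -0.0, -0.0]
ft_force: [7.5, 2.5, -14.0]
grip_width: 0.312
```

>>> arm_command(
  slide=[
    [0, 0, -2],
    [0, 0, -2],
    [0, 0, -1],
    [0, 0, 0],
    [0, 0, 0],
  ],
  turn=[0, 0, 0, 0, 0],
  grip=[1, 1, 1, 1, 1],
)

```text
clock: 16.95
position: [0.5965, 0.0413, 0.1449]
ee_rot: [0.979, 0.204, -0.0, -0.001]
ft_force: [8.1, 3.2, -15.2]
grip_width: 0.306
```

>>> arm_command(
  slide=[
    [0, 0, -1],
    [0, 0, -1],
    [0, 0, -1],
    [0, 0, 0],
    [0, 0, 0],
    [0, 0, 0],
  ],
  turn=[0, 0, 0, 0, 0, 0],
  grip=[1, 1, 1, 1, 1, 1],
)

```text
clock: 17.45
position: [0.5965, 0.0413, 0.1477]
ee_rot: [0.979, 0.204, -0.0, -0.001]
ft_force: [7.2, 2.2, -15.6]
grip_width: 0.307
```

```bash
python3 look.py 10 knob tag_ring tag_plate|grep "knob\|^[0-9]\| 0.[34]....* 0\.[23]"; python3 -c "
import cv2,numpy as np
a=cv2.imread('pics/scene10.png')[110:250,200:375]
b=cv2.imread('pics/wrist10.png')
cv2.imwrite('pics/c10.png',np.hstack([cv2.resize(a,(400,320)),cv2.resize(b,(400,320))]))"
```

```text
17.45 [0.5965 0.0413 0.1477] [ 9.790e-01  2.037e-01 -2.000e-04 -6.000e-04] [  7.24   2.18 -15.61] 0.30719546282923993
wrist knob 0.8 [0.5914 0.0424 0.1719] [[255. 278.]]
scene tag_ring 0.43 [0.3872 0.3055 0.0117] [[265. 141.]]
```

View pics/c10.png

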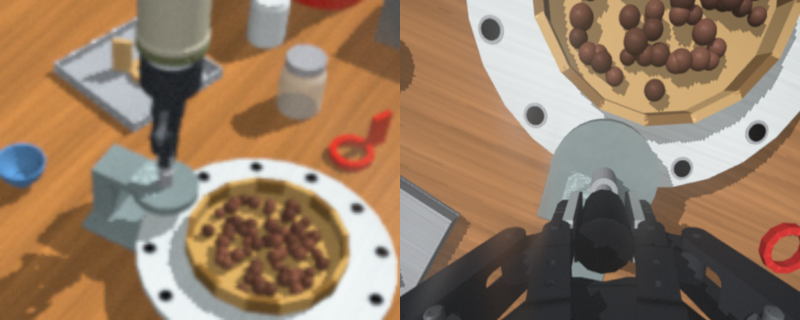

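The tool has risen 19.6 mm and the force is still only the spring's. I'll go a little further to feel the stop.

>>> arm_command(
  slide=[
    [0, 0, -1],
    [0, 0, -0.5],
    [0, 0, 0],
    [0, 0, 0],
    [0, 0, 0],
    [0, 0, 0],
  ],
  turn=[0, 0, 0, 0, 0, 0],
  grip=[1, 1, 1, 1, 1, 1],
)

```text
clock: 18.55
position: [0.5964, 0.0413, 0.1484]
ee_rot: [0.979, 0.204, -0.0, -0.001]
ft_force: [12.9, 3.4, -22.8]
grip_width: 0.306
```

The stop is felt: 1.5 mm commanded gave 0.7 mm of motion, and the force rose from 15.6 to 22.8 N. I'll hold and check that it is steady.

>>> arm_command(
  slide=[
    [0, 0, 0],
    [0, 0, 0],
    [0, 0, 0],
    [0, 0, 0],
    [0, 0, 0],
    [0, 0, 0],
    [0, 0, 0],
    [0, 0, 0],
  ],
  turn=[0, 0, 0, 0, 0, 0, 0, 0],
  grip=[1, 1, 1, 1, 1, 1, 1, 1],
)

```text
clock: 19.22
position: [0.5964, 0.0413, 0.1484]
ee_rot: [0.979, 0.204, -0.0, -0.001]
ft_force: [11.9, 4.4, -23.0]
grip_width: 0.31
```

```bash
python3 - <<'E'
from h import *
o=manip.get_obs();print(o['clock'],o['position'],o['ft_force'],o['grip_width'])
I=info('wrist');im=manip.camera('wrist');cv2.imwrite('pics/w11.png',im)
for r in manip.tip_of('knob','wrist')[:2]: print(r['score'],c2w(r['xyz'],I))
I=info('scene');manip.camera('scene')
for t in ('tag_ring','tag_plate'):
  for r in manip.tip_of(t,'scene')[:5]: print(t,r['score'],c2w(r['xyz'],I))
a=cv2.imread('pics/wrist9.png')[170:384,150:370];b=im[170:384,150:370]
cv2.imwrite('pics/c11.png',cv2.resize(np.hstack([a,b]),None,fx=1.8,fy=1.8))
E
```

```text
19.2167 [0.59639002 0.04129552 0.14837195] [ 11.87499291   4.42993273 -23.02227304] 0.30958806017061374
0.89 [0.59247306 0.04109097 0.17176898]
tag_ring 0.78 [ 0.57772039 -0.23785506  0.01036003]
tag_ring 0.73 [0.74395523 0.33646766 0.00814059]
tag_ring 0.66 [ 0.72698352 -0.21285557  0.00441588]
tag_ring 0.56 [0.3905513  0.30511233 0.01298495]
tag_plate 0.89 [ 0.56885339 -0.28129585  0.04034693]
tag_plate 0.73 [0.34341637 0.28924348 0.04882024]
tag_plate 0.63 [0.76194376 0.37367699 0.04123694]
```

View pics/c11.png

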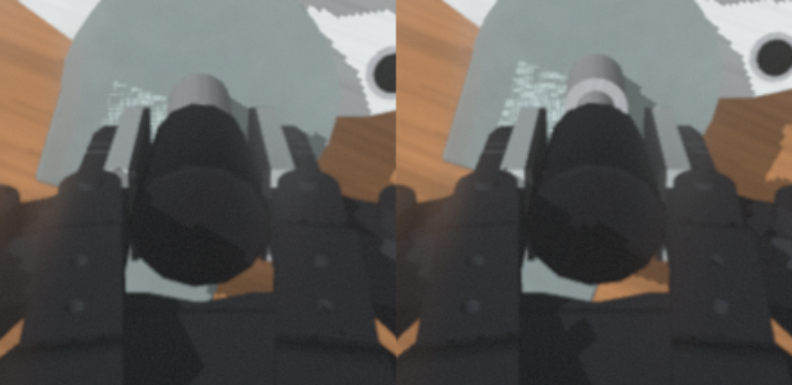

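The before and after crops show the knob unmoved between the pads. On the right its foot stands clear of the barrel and the stem shows at (597,97), so there was no slip and the plunger is up. The reading is steady, so I'll hand in.

```bash
python3 -c "
from workcell import manip
print(manip.hand_in())"
```

```text
the job is handed in; nothing more can be done
None
```

I moved the wooden tag into the pan and pulled the plunger up to its stop. The arm is still gripping the knob and holding it there. I handed the job in at about 19.3 s; it reported no verdict.

- **Tag:** I gripped it by its plate, lifted it level off the knob and released it in the steel pan, standing flat. In the last check the ring's centre was about 24 mm from the pan's centre and the plate about 26 mm, well inside the limits.
- **Plunger:** The tool rose 20.3 mm, and the pull went from about 15 N (spring only) to a steady 23 N, so it is against the stop. The last wrist picture shows the knob clear of its barrel and not slipped between the pads. The opening was about 26.3 mm, with the grip set at 90 N.
- **Disagreement in the checks:** The vision network put the knob's rise at 18.6 mm against 20.3 mm of tool travel. That is within its 4 mm error, and either value is above the 16.5 mm needed.
- **Side force:** About 12 N of sideways force on the wrist remained while holding.
- **Bystanders:** I did not measure them at the end. The arm never came near them, and those that showed in the pictures looked unmoved.

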